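Clear the odd pot off the balcony sill

ROBOT

A 6-joint arm with a two-finger parallel gripper is mounted at the origin on the work surface. World frame = base frame: x ahead of the robot, y to its left, z up, the work surface at z = 0. Lengths are in m, angles in degrees, forces in N, time in s.
With the tool pointing down it reaches from about 0.3 to 0.75 m from the base axis. Payload 8.5 kg.
Tool frame: the origin (TCP) lies at the very end of the fingers, on their centre line; the grasp point (between the pads) lies 19 mm behind it; z points along the fingers, y is the direction in which the jaws open and shut (so a half turn about z gives the same grasp; the last joint's range is limited). The gripper opens to 85 mm and grips with 20 to 120 N. Pads are 22 mm wide; open, the fingers measure 114 mm over their backs; the gripper's body (76 mm by 85 mm) begins 54 mm behind the grasp point. The pads swing forward as they close: fully open they stand 13 mm farther back than shut.
Start: joints at [50.919, 21.807, 74.336, -0, 83.858, -12.336], TCP at [0.248, 0.491, 0.197] pointing down, gripper open.
Joint ranges: [-178.18, 178.18], [-50.72, 133.34], [12.68, 142.11], [-81.47, 261.47], [9.98, 163.14], [-165.26, 165.26]. Speed limits (degrees/s): [136.94, 136.94, 180, 180, 180, 180].

INTERFACE

Orientations are given as a 3x3 rotation matrix whose columns are the frame's x, y, z axes.
In Python, from rig import env, vision, close_job, spotter gives the robot as it stands. The module is installed in compiled form; this text tells all that it offers.
- The arm moves only by the tool jog_arm, never from a script. Its argument "plan" is a list that holds one entry, the list of rows, each a list of 6 numbers: the shift along the tool's x, y, z in units of 40 mm (1.0 is 40 mm), then the turn, a rotation vector about the tool's x, y, z in units of 0.15 rad (1.0 is 0.15 rad). A call has 1 to 10 rows; each row shifts and turns the commanded pose from where the row before left it, along the tool's axes as they then stand; what a row does not reach is not made up. A row lasts 1/10 s, in which the tool goes at most 50 mm and 8.59 degrees, less where a joint would pass 70% of its speed; a pose out of reach is approached as far as the arm can. A call with a number of a shift or a turn outside -1 to 1 is refused whole. A call with a gripper value outside its range is refused whole. "grip" is the opening, from -1 (shut) to 1 (fully open), set as the call begins (left out, the last holds). The fingers move at their own pace and stop on an object; "squeeze" is the grip in N (left out, the last holds). Time passes only in rows, so rows that do not move let the fingers close. It gives the time, the measured TCP pose, the force and the opening at its end, in the units of the state.
- env.observe(): the state, without advancing time (a new reading comes with each control period).
- vision.get_image(name): name is "scene" or "top"; returns (picture, depth): 420x560x3 uint8, red, green, blue; 420x560 float32, m along the optical axis (not along the pixel's ray), 0 where there is no reading.
- vision.camera_info(name): a dict with "fx", "fy", "cx", "cy" (pixels), "rvec" (rotation vector, rad) and "tvec" (3), from world to camera coordinates, as OpenCV has them. Camera axes: x right, y down, z forward; pixel columns grow to the right and rows downward; lengths in m; the calibration is good to about 2 mm. A picture is of the moment at which its call begins. camera_info takes no time and is no camera call.
- close_job(): hands the job in, once; it reports no verdict.
Trained networks look in the newest picture that a camera, given by its name, has taken for a name from the list of things; names that differ only in an ending like _2 or _b are one class to them, and where a whole thing is asked for, a point or a joint stands for the part that bears it (a point fixed in the world has none). Each returns a list of dicts, best first, with "score" (0 to 1); they miss things now and then, are a little off and sometimes report something else, mostly with a low value. They report only what shows in the picture. A call takes as long as a camera call.
- spotter.trace(camera, query): "pixels" (420x560 bool, what is visible of it) and "rect" ([left, top, right, bottom] in pixels, round what is visible of it).
The state is a dict: "time_s": time; "q": joint angles; "qvel": joint speeds; "joint_efforts": joint torques, N m; "position": TCP position; "tool_rot": TCP orientation; "ft_force": force on the tool from outside, world axes, zero at the start; "wrist_torque": the same for the moment, N m; "grip_width": finger opening in m.
Only numpy, scipy, OpenCV 4.12 (cv2) and the standard library are available. Lean on these libraries where they do the work, as an engineer would, in place of code of your own. Each camera call takes 0.05 s, during which the arm holds its last target.

TASK

Tidy the pots on the marble sill: set one of the two round fibre pots fully into the other so that they stand upright on the sill as a nested pair. The square pot will not nest with them, so slide it along the marble, without lifting it, and push it off the far edge so that it drops into the white seed tray below. Leave the misting bottle, jar, scoop and terracotta pot where they stand.

Things in the scene. Friction and masses are not known exactly. Their poses are not given: they have to be found in the camera images.
- round_a_center (a point): First round tapered plant pot of thin rigid pressed fibre, plain brown, 66 mm high, 40 g, open at the top; foot 36 mm across, upper 26 mm is an upright collar 58 mm across (collar's lower edge 40 mm above the foot); mouth 50 mm inside. The other round pot is identical: dropped in upright, its collar comes to rest on this one's rim, standing 26 mm higher. This point is the pot's centre, half-way up on its axis, 33 mm above the foot; z is up along the axis
- round_b_center (a point): Second round tapered plant pot of thin rigid pressed fibre, plain brown, 66 mm high, 40 g, open at the top; foot 36 mm across, upper 26 mm is an upright collar 58 mm across (collar's lower edge 40 mm above the foot); mouth 50 mm inside. The other round pot is identical: dropped in upright, its collar comes to rest on this one's rim, standing 26 mm higher. This point is the pot's centre, half-way up on its axis, 33 mm above the foot; z is up along the axis
- square_center (a point): Low square plant pot of the same brown pressed fibre, 90 mm square over its rim (84 mm square at the foot), 36 mm high, 3 mm walls, 60 g, open at the top; too wide for a gripper to span. This point is its centre, 18 mm above the foot; x and y lie square to its sides, z up
- sill_edge (a point): A point on the far edge of the pale marble sill. The edge is straight, parallel to the world y axis along the whole sill; the marble's top is at z = 0 on the robot's side of it, and beyond it there is a drop
- seed_tray: Open white plastic seed tray, 240 x 240 mm and 60 mm high with 4 mm walls, fixed, its sides parallel to the world x and y axes, on a stone step 160 mm below the sill's top, just beyond the far edge. Origin at the centre of its underside; z up
- mister: Chrome misting bottle, 68 mm across, 190 mm high, loose bystander; origin at the centre of its foot
- jar: Empty glass jar with a twist cap, 72 mm across, 100 mm high, loose bystander; origin at the centre of its foot
- clay_pot: Terracotta pot standing on a white ceramic saucer (one piece), saucer 136 mm across, 108 mm high in all, loose bystander; origin at the centre of its foot
- scoop: Wooden scoop lying flat, 197 mm long, 54 mm wide, 30 mm high, loose bystander; handle towards its -x (140 mm from the origin), blade towards +x; origin at the underside, in the blade

How it is judged:
By the outcome, as a careful person would: the job done as asked, in the order asked, and still so for the second after the job is handed in, with the robot touching nothing.
It also fails if it takes over 70 s, if anything falls off the work surface, if the arm or the gripper's body presses on something with over 40 N, if the wrist force passes 120 N, or if a joint passes its speed limit or range.

## Working session

There is one attempt and no reset: what is moved stays moved. The work goes in short steps, Python scripts to look and compute and a tool call to move; the robot and the scene stay as the last step left them, time stands still between calls to the robot, and variables do not carry over. Pictures are saved under pics/ and viewed, and the job is handed in when it is done.

Besides the shell and the picture viewer there is one more tool, called after ">>>" by a JSON object that holds its "method" and its "body". jog_arm: Moves the arm, as the interface text tells. Its arguments: {"type":"object","properties":{"plan":{"type":"array"},"grip":{"type":"number"},"squeeze":{"type":"number"}},"required":["plan"]}

```bash
mkdir -p pics; ls
cat > h.py <<'E'
from rig import env, vision, close_job, spotter
import numpy as np, cv2
def cam(n):
    i=vision.camera_info(n); R=cv2.Rodrigues(np.array(i["rvec"],float))[0]; t=np.array(i["tvec"],float).ravel()
    return i,R,t
def cloud(n,depth):
    i,R,t=cam(n); v,u=np.mgrid[0:depth.shape[0],0:depth.shape[1]]
    P=np.stack([(u-i["cx"])/i["fx"]*depth,(v-i["cy"])/i["fy"]*depth,depth],-1)
    W=(P-t)@R
    W[depth<=0]=np.nan
    return W
def proj(n,p):
    i,R,t=cam(n); c=R@np.array(p,float)+t
    return i["fx"]*c[0]/c[2]+i["cx"], i["fy"]*c[1]/c[2]+i["cy"]
E
python3 - <<'E'
from h import *
for n in("scene","top"):
    im,d=vision.get_image(n); cv2.imwrite(f"pics/{n}0.png",im[:,:,::-1]); np.save(n+"0.npy",d)
    i,R,t=cam(n); print(n,-R.T@t,R[2])
    W=cloud(n,d)
    for q in("round_a_center","square_center","mister","jar","clay_pot","scoop","seed_tray"):
        for r in spotter.trace(n,q)[:3]:
            P=W[r["pixels"]]; P=P[~np.isnan(P[:,0])]
            print(q,round(r["score"],2),r["rect"],len(P), np.percentile(P,[2,50,98],axis=0).round(3).tolist() if len(P) else 0)
print(env.observe())
E
```

```text
pics
scene [1.43980782 0.30473135 0.56548066] [-0.79432668 -0.27557561 -0.54139008]
round_a_center 0.84 [379.2, 160.6, 403.5, 193.7] 555 [[0.381, 0.219, 0.0], [0.439, 0.245, 0.049], [0.453, 0.27, 0.067]]
square_center 0.84 [244.0, 174.6, 294.5, 203.5] 1144 [[0.513, -0.086, 0.0], [0.559, -0.039, 0.02], [0.614, 0.012, 0.038]]
mister 0.68 [139.1, 83.7, 165.3, 152.3] 1073 [[0.399, -0.499, 0.006], [0.447, -0.464, 0.104], [0.466, -0.445, 0.188]]
jar 0.75 [128.2, 135.3, 159.3, 178.2] 1041 [[0.563, -0.425, 0.005], [0.606, -0.383, 0.062], [0.62, -0.364, 0.101]]
scoop 0.94 [413.2, 163.2, 463.6, 183.2] 350 [[0.284, 0.294, 0.005], [0.305, 0.376, 0.018], [0.348, 0.43, 0.029]]
seed_tray 0.66 [134.0, 232.5, 269.2, 334.4] 9441 [[0.66, -0.229, -0.158], [0.78, -0.118, -0.152], [0.899, 0.008, -0.1]]
top [ 0.30627885 -0.00519484  1.30929458] [ 0.19172969 -0.01576175 -0.9813212 ]
round_a_center 0.61 [178.3, 241.3, 197.7, 263.3] 305 [[0.4, 0.217, 0.0], [0.429, 0.25, 0.041], [0.45, 0.269, 0.07]]
square_center 0.82 [263.2, 195.3, 296.1, 229.1] 837 [[0.517, -0.081, -0.002], [0.567, -0.036, 0.005], [0.611, 0.
[... 927 characters left out ...]
07942e-04,
        8.38572738e+01, -1.23366179e+01]), 'qvel': array([-0.02667768, -0.08303008, -0.00583305, -0.01893662, -0.02271077,
        0.08623008]), 'joint_efforts': array([ 1.94405606e-03, -4.48296833e+01, -2.31455433e+01, -2.72101948e-05,
        4.82508949e-04,  3.12158512e-07]), 'position': array([0.24750317, 0.49114825, 0.1973197 ]), 'tool_rot': array([[-8.93030023e-01,  4.49997087e-01,  1.28340430e-05],
       [ 4.49997087e-01,  8.93030023e-01, -7.31650948e-06],
       [-1.47535936e-05, -7.58580687e-07, -1.00000000e+00]]), 'ft_force': array([-0.33927262, -0.92304493, -0.40558843]), 'wrist_torque': array([ 0.00318608, -0.01893117,  0.03586121]), 'grip_width': 0.08539172491609426}
```

View pics/scene0.png

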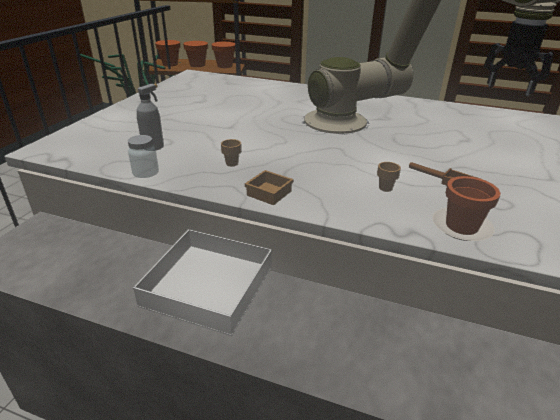

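View pics/top0.png

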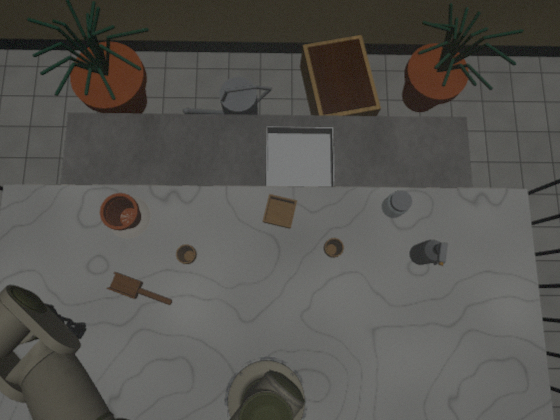

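Run:
```python
from h import *
from scipy.optimize import least_squares
for n in("top","scene"):
    d=np.load(n+"0.npy"); W=cloud(n,d)
    for nm,c in(("A",(.43,.245)),("B",(.43,-.125))):
        m=(np.hypot(W[...,0]-c[0],W[...,1]-c[1])<.07)&(W[...,2]>.008)&(W[...,2]<.09)
        P=W[m]; print(n,nm,len(P),P.mean(0).round(3),P[:,:3].min(0).round(3),P.max(0).round(3))
        for zl,zh in((.045,.075),(.056,.075)):
            Q=P[(P[:,2]>zl)&(P[:,2]<zh)]
            # outer circle min enclosing (robust)
            (x,y),r=cv2.minEnclosingCircle((Q[:,:2]*1000).astype(np.float32)); print("  enc",zl,round(x),round(y),round(r,1))
    m=(abs(W[...,0]-.562)<.08)&(abs(W[...,1]+.037)<.08)&(W[...,2]>.028)&(W[...,2]<.05)
    print(n,"sq",cv2.minAreaRect((W[m][:,:2]*1000).astype(np.float32)), np.median(W[m][:,2]))
    # sill edge
    es=[]
    for y in np.arange(-.3,.3,.02):
        k=(abs(W[...,1]-y)<.01)&(abs(W[...,2])<.006)&(W[...,0]<.75); es.append(W[k][:,0].max())
    print("edge",np.round(np.median(es),4),np.round([min(es),max(es)],3))
    k=(W[...,2]>-.112)&(W[...,2]<-.095)&(W[...,0]>.6)&(W[...,0]<.95)&(abs(W[...,1]+.11)<.2)
    print("tray rim",np.percentile(W[k],[1,99],axis=0).round(3))
    # silhouettes check
    im=cv2.imread(f"pics/{n}0.png")
    for p in((.43,.245,.066),(.43,-.125,.066),(.562,-.037,.036)): print(proj(n,p))
im=cv2.imread("pics/top0.png")[180:290,150:370]; cv2.imwrite("pics/crop.png",cv2.resize(im,None,fx=3.6,fy=3.6,interpolation=cv2.INTER_CUBIC))
```

```text
top A 260 [0.427 0.248 0.047] [0.382 0.195 0.008] [0.472 0.292 0.074]
  enc 0.045 425 244 29.1
  enc 0.056 425 244 29.1
top B 68 [ 0.441 -0.175  0.053] [ 0.362 -0.193  0.008] [ 0.474 -0.093  0.075]
  enc 0.045 444 -188 25.9
  enc 0.056 444 -188 25.9
top sq ((563.434326171875, -35.92584228515625), (89.79023742675781, 90.88434600830078), 76.98600769042969) 0.03650525209449458
edge 0.6499 [0.648 0.652]
tray rim [[ 0.685 -0.23  -0.111]
 [ 0.9    0.008 -0.095]]
(np.float64(184.86373790338513), np.float64(251.6398991400423))
(np.float64(309.15205208862176), np.float64(252.18523117521164))
(np.float64(279.49084893352943), np.float64(210.65532251862882))
scene A 505 [0.432 0.244 0.047] [0.395 0.215 0.009] [0.455 0.272 0.068]
  enc 0.045 426 244 30.4
  enc 0.056 425 243 29.8
scene B 144 [ 0.453 -0.179  0.045] [ 0.42  -0.194  0.008] [ 0.472 -0.17   0.067]
  enc 0.045 446 -187 26.9
  enc 0.056 446 -185 26.2
scene sq ((563.1760864257812, -37.25694274902344), (93.72824096679688, 94.34056091308594), 77.24707794189453) 0.03450491774941
edge 0.6528 [0.651 0.655]
tray rim [[ 0.658 -0.298 -0.112]
 [ 0.899  0.08  -0.096]]
(np.float64(389.54207351977783), np.float64(167.41368048353618))
(np.float64(257.1493002901755), np.float64(144.70307423301523))
(np.float64(269.14421953019064), np.float64(180.96230649165753))
```

View pics/crop.png

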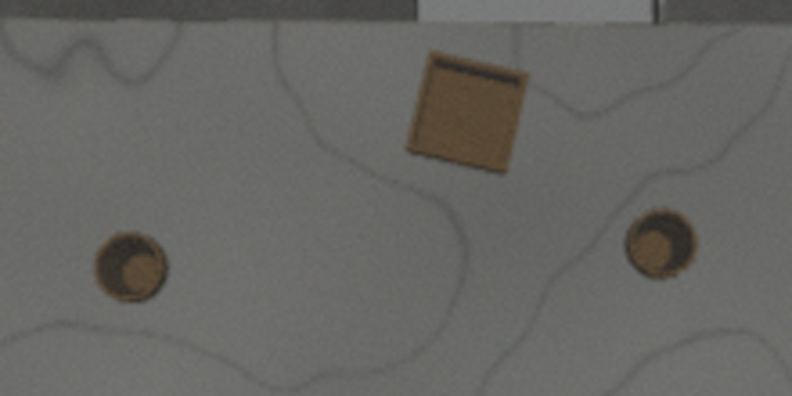

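Run:
```python
from h import *
for n in("top","scene"):
    d=np.load(n+"0.npy"); W=cloud(n,d)
    for nm,c in(("A",(.425,.244)),("B",(.444,-.195))):
        m=(np.hypot(W[...,0]-c[0],W[...,1]-c[1])<.06)&(W[...,2]>.045)&(W[...,2]<.075)
        Q=W[m]
        (x,y),r=cv2.minEnclosingCircle((Q[:,:2]*1000).astype(np.float32)); print(n,nm,len(Q),"enc",round(x,1),round(y,1),round(r,1), np.percentile(Q[:,2],98))
        print(proj(n,(x/1e3,y/1e3,.066)), [np.round(proj(n,(x/1e3+a,y/1e3+b,.066)),1).tolist() for a,b in((.029,0),(-.029,0),(0,.029),(0,-.029))])
    print(proj(n,(.444,-.195,.066)))
```

```text
top A 160 enc 425.2 244.0 29.1 0.07088061835832217
(np.float64(185.13237231421445), np.float64(253.249677574669)) [[185.6, 243.5], [184.7, 263.1], [175.3, 253.2], [194.9, 253.3]]
top B 142 enc 446.7 -198.5 29.2 0.07104286194116403
(np.float64(333.5542954790934), np.float64(246.721150578757)) [[333.3, 237.1], [333.8, 256.4], [323.9, 246.7], [343.2, 246.8]]
(np.float64(332.42626214440884), np.float64(247.61662123868842))
scene A 335 enc 425.8 244.3 30.4 0.06744469187080276
(np.float64(389.50099858785046), np.float64(166.67256428888055)) [[387.9, 171.6], [391.0, 162.0], [400.9, 168.6], [378.3, 164.8]]
scene B 269 enc 446.6 -199.4 31.8 0.06694579210088278
(np.float64(230.70143675782683), np.float64(142.81818613706946)) [[226.2, 146.8], [235.1, 139.0], [240.0, 144.4], [221.5, 141.2]]
(np.float64(232.4985788599463), np.float64(142.7090748149227))
```

>>> {"method": "jog_arm", "body": {"plan": [[[0, 0, 0, 0, 0, -0.78], [0, 0, 0, 0, 0, -0.78], [0, 0, 0, 0, 0, -0.78], [0, 0, 0, 0, 0, -0.77]]], "grip": 1, "squeeze": 25}}

```text
time_s: 1.2
position: [0.2475, 0.4912, 0.1973]
tool_rot: [[-1.0, -0.005, -0.0], [-0.005, 1.0, 0.0], [0.0, 0.0, -1.0]]
ft_force: [1.3, -0.2, -0.0]
grip_width: 0.0854
```

>>> {"method": "jog_arm", "body": {"plan": [[[-0.25, -0.86, 0, 0, 0, 0], [-0.25, -0.86, 0, 0, 0, 0], [-0.25, -0.86, 0, 0, 0, 0], [-0.25, -0.86, 0, 0, 0, 0], [-0.25, -0.86, 0, 0, 0, 0], [-0.25, -0.86, 0, 0, 0, 0], [-0.25, -0.86, 0, 0, 0, 0], [-0.25, -0.86, 0, 0, 0, 0], [-0.25, -0.86, 0, 0, 0, 0], [-0.25, -0.86, 0, 0, 0, 0]]]}}

```text
time_s: 2.2
position: [0.3476, 0.1457, 0.1975]
tool_rot: [[-1.0, 0.0, 0.001], [0.0, 1.0, 0.0], [-0.001, 0.0, -1.0]]
ft_force: [0.6, 0.1, 0.4]
grip_width: 0.0851
```

>>> {"method": "jog_arm", "body": {"plan": [[[-0.25, -0.86, 0, 0, 0, 0], [-0.25, -0.86, 0, 0, 0, 0], [-0.25, -0.86, 0, 0, 0, 0], [-0.25, -0.86, 0, 0, 0, 0], [-0.25, -0.86, 0, 0, 0, 0], [-0.25, -0.86, 0, 0, 0, 0], [-0.25, -0.86, 0, 0, 0, 0], [-0.25, -0.86, 0, 0, 0, 0], [-0.25, -0.86, 0, 0, 0, 0], [0, 0, 0, 0, 0, 0]]]}}

```text
time_s: 3.2
position: [0.4382, -0.166, 0.197]
tool_rot: [[-1.0, 0.004, 0.0], [0.004, 1.0, -0.001], [-0.0, -0.001, -1.0]]
ft_force: [-0.1, 0.2, -0.6]
grip_width: 0.0851
```

>>> {"method": "jog_arm", "body": {"plan": [[[-0.2, -0.83, 0, 0, 0, 0], [0, 0, 0.6, 0, 0, 0], [0, 0, 0.8, 0, 0, 0], [0, 0, 0.7, 0, 0, 0], [0, 0, 0.5, 0, 0, 0], [0, 0, 0, 0, 0, 0]]]}}

```text
time_s: 3.8
position: [0.4441, -0.1944, 0.0914]
tool_rot: [[-1.0, 0.0, -0.004], [0.0, 1.0, 0.003], [0.004, 0.003, -1.0]]
ft_force: [0.5, 0.3, 0.5]
grip_width: 0.0851
```

Run:
```python
from h import *
im,d=vision.get_image("scene"); cv2.imwrite("pics/s1.png",cv2.resize(im[60:210,150:330,::-1],None,fx=4,fy=4,interpolation=cv2.INTER_CUBIC))
print(env.observe()["position"])
```

```text
[ 0.44494354 -0.19503801  0.0930396 ]
```

View pics/s1.png

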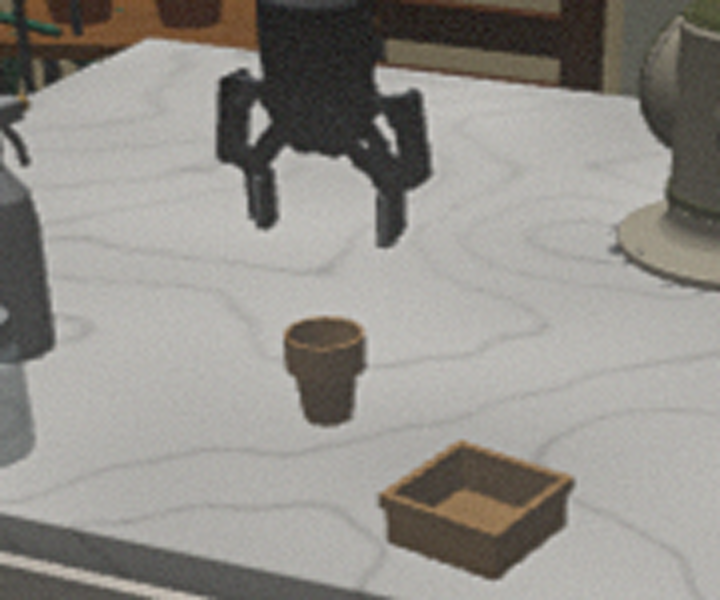

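>>> {"method": "jog_arm", "body": {"plan": [[[-0.04, -0.1, 0.4, 0, 0, 0], [0, 0, 0.5, 0, 0, 0], [0, 0, 0.47, 0, 0, 0], [0, 0, 0, 0, 0, 0], [0, 0, 0, 0, 0, 0]]]}}

```text
time_s: 4.35
position: [0.4475, -0.2, 0.0399]
tool_rot: [[-1.0, 0.0, 0.001], [0.0, 1.0, -0.001], [-0.001, -0.001, -1.0]]
ft_force: [-0.0, 0.7, -0.4]
grip_width: 0.0857
```

>>> {"method": "jog_arm", "body": {"plan": [[[0, 0, 0, 0, 0, 0], [0, 0, 0, 0, 0, 0], [0, 0, 0, 0, 0, 0], [0, 0, 0, 0, 0, 0], [0, 0, 0, 0, 0, 0], [0, 0, 0, 0, 0, 0], [0, 0, 0, 0, 0, 0]]], "grip": -1, "squeeze": 25}}

```text
time_s: 5.05
position: [0.4469, -0.1997, 0.0385]
tool_rot: [[-1.0, 0.0, -0.0], [0.0, 1.0, 0.0], [0.0, 0.0, -1.0]]
ft_force: [0.8, 0.7, -1.3]
grip_width: 0.0002
```

Run:
```python
from h import *
im,d=vision.get_image("scene"); cv2.imwrite("pics/s2.png",cv2.resize(im[60:210,150:330,::-1],None,fx=4,fy=4,interpolation=cv2.INTER_CUBIC))
print(env.observe()["position"])
```

```text
[ 0.44690111 -0.19971889  0.03849713]
```

View pics/s2.png

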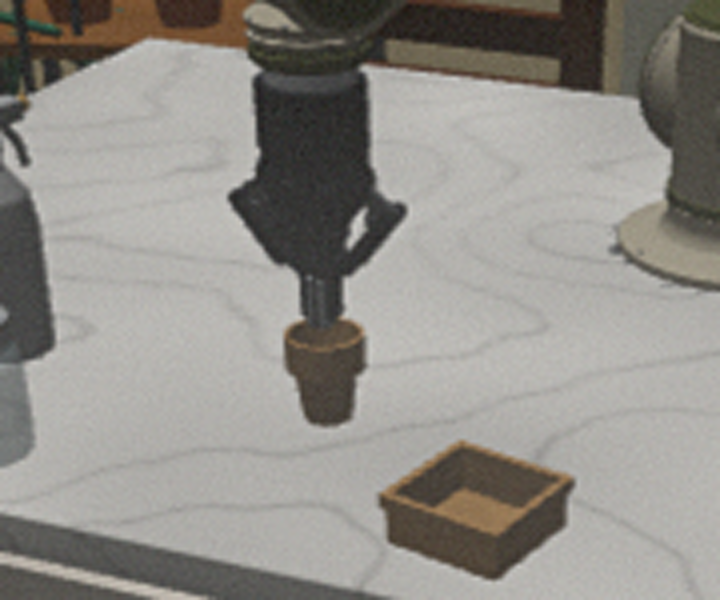

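Run:
```python
from h import *
for z in(.0385,.066,.08,.1): 
    u,v=proj("scene",(.447,-.1997,z)); print(z,(u-150)*4,(v-60)*4)
im,d=vision.get_image("scene"); W=cloud("scene",d)
for v in range(126,150,2): print(v,W[v,230].round(3),W[v,231].round(3))
im,d=vision.get_image("top"); cv2.imwrite("pics/t2.png",cv2.resize(im[180:310,250:430,::-1],None,fx=4,fy=4,interpolation=cv2.INTER_CUBIC))
```

```text
0.0385 323.9677704963352 366.686534025289
0.066 322.15670471079636 331.41704408134297
0.08 321.2173065839422 313.1227926781106
0.1 319.85436836193276 286.5803355795265
126 [ 0.456 -0.194  0.121] [ 0.457 -0.191  0.122]
128 [ 0.461 -0.192  0.117] [ 0.461 -0.189  0.118]
130 [ 0.459 -0.193  0.11 ] [ 0.453 -0.193  0.108]
132 [ 0.456 -0.195  0.103] [ 0.454 -0.193  0.103]
134 [ 0.458 -0.194  0.098] [ 0.46 -0.19  0.1 ]
136 [ 0.46  -0.193  0.093] [ 0.459 -0.191  0.093]
138 [ 0.463 -0.193  0.088] [ 0.453 -0.195  0.084]
140 [ 0.461 -0.194  0.081] [ 0.457 -0.193  0.08 ]
142 [ 0.428 -0.211  0.059] [ 0.421 -0.211  0.056]
144 [ 0.43  -0.21   0.053] [ 0.425 -0.21   0.052]
146 [ 0.425 -0.213  0.045] [ 0.424 -0.21   0.045]
148 [ 0.472 -0.19   0.062] [ 0.47  -0.187  0.062]
```

View pics/t2.png

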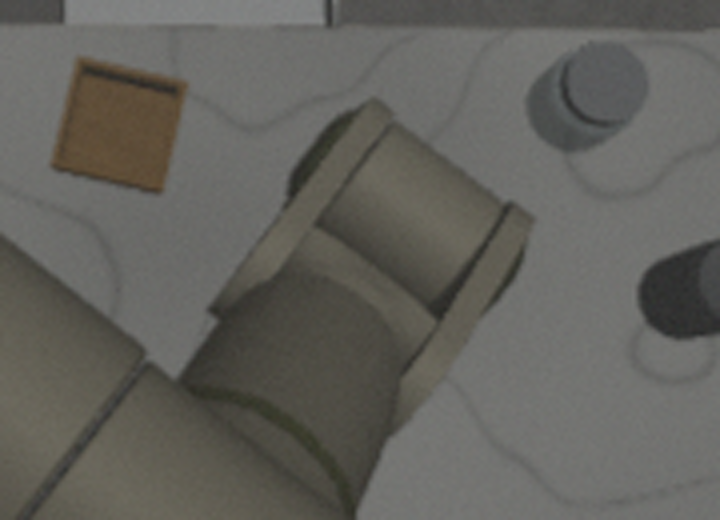

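>>> {"method": "jog_arm", "body": {"plan": [[[0, 0, 0, 0, 0, 0], [0, 0, 0, 0, 0, 0], [0, 0, 0, 0, 0, 0], [0, 0, 0, 0, 0, 0], [0, 0, 0, 0, 0, 0], [0, 0, 0, 0, 0, 0], [0, 0, 0, 0, 0, 0]]], "grip": 1}}

```text
time_s: 5.9
position: [0.4469, -0.1997, 0.0385]
tool_rot: [[-1.0, 0.0, -0.0], [0.0, 1.0, 0.0], [0.0, 0.0, -1.0]]
ft_force: [-0.4, 0.5, -0.4]
grip_width: 0.0852
```

Run:
```python
from h import *
im,d=vision.get_image("scene"); cv2.imwrite("pics/s3.png",cv2.resize(im[90:190,170:290,::-1],None,fx=6,fy=6,interpolation=cv2.INTER_CUBIC))
W=cloud("scene",d)
m=(W[...,2]>.05)&(W[...,2]<.2)&(abs(W[...,0]-.447)<.03)&(abs(W[...,1]+.2)<.08)
dark=im.max(2)<60
P=W[m&dark]; 
for s in(-1,1):
    Q=P[np.sign(P[:,1]+.2)==s]; lo=Q[Q[:,2]<np.percentile(Q[:,2],25)]
    print(s,len(Q),np.percentile(Q[:,2],[0,1,3,10]).round(3),np.median(lo,axis=0).round(3),lo.min(0).round(3),lo.max(0).round(3))
o=env.observe(); print(o["position"],o["q"],o["grip_width"])
```

```text
-1 352 [0.091 0.095 0.101 0.126] [ 0.456 -0.244  0.131] [ 0.439 -0.27   0.091] [ 0.464 -0.232  0.147]
1 449 [0.095 0.103 0.114 0.137] [ 0.457 -0.145  0.14 ] [ 0.436 -0.189  0.095] [ 0.466 -0.124  0.151]
[ 0.44689862 -0.19975244  0.03854337] [-3.79713842e+01  2.65978816e+01  9.70984721e+01 -1.44742509e-03
  5.63021682e+01 -1.27951596e+02] 0.08563411692607599
```

View pics/s3.png

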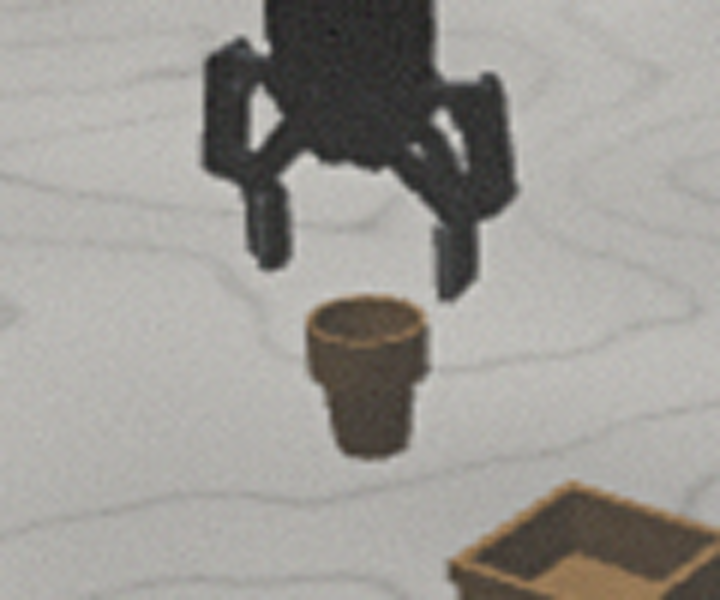

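>>> {"method": "jog_arm", "body": {"plan": [[[0, 0, 0.3, 0, 0, 0], [0, 0, 0.36, 0, 0, 0], [0, 0, 0.3, 0, 0, 0], [0, 0, 0, 0, 0, 0], [0, 0, 0, 0, 0, 0]]]}}

```text
time_s: 6.45
position: [0.447, -0.1998, 0.0003]
tool_rot: [[-1.0, 0.0, -0.0], [0.0, 1.0, 0.0], [0.0, 0.0, -1.0]]
ft_force: [-0.2, -0.2, 0.9]
grip_width: 0.0856
```

Run:
```python
from h import *
im,d=vision.get_image("scene"); cv2.imwrite("pics/s4.png",cv2.resize(im[90:190,170:290,::-1],None,fx=6,fy=6,interpolation=cv2.INTER_CUBIC))
o=env.observe(); print(o["position"],o["ft_force"])
```

```text
[ 0.44715767 -0.19990249  0.00062127] [-0.50226389  0.24727593  0.64539568]
```

View pics/s4.png

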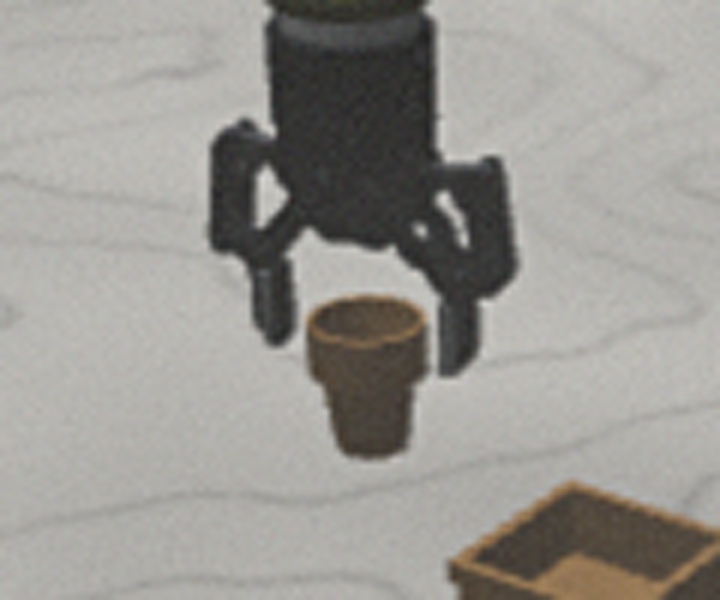

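>>> {"method": "jog_arm", "body": {"plan": [[[0, 0, 0, 0, 0, 0], [0, 0, 0, 0, 0, 0], [0, 0, 0, 0, 0, 0], [0, 0, 0, 0, 0, 0], [0, 0, 0, 0, 0, 0], [0, 0, 0, 0, 0, 0]]], "grip": -1, "squeeze": 25}}

```text
time_s: 7.1
position: [0.4472, -0.1999, 0.0008]
tool_rot: [[-1.0, 0.0, 0.001], [0.0, 1.0, -0.001], [-0.001, -0.001, -1.0]]
ft_force: [-1.1, 1.0, 5.2]
grip_width: 0.0567
```

>>> {"method": "jog_arm", "body": {"plan": [[[0, 0, -0.2, 0, 0, 0], [0, 0, -0.4, 0, 0, 0], [0, 0, -0.4, 0, 0, 0], [0, 0, 0, 0, 0, 0], [0, 0, 0, 0, 0, 0]]]}}

```text
time_s: 7.6
position: [0.4468, -0.1997, 0.0401]
tool_rot: [[-1.0, 0.0, 0.0], [0.0, 1.0, -0.0], [-0.0, -0.0, -1.0]]
ft_force: [0.1, 0.1, -0.2]
grip_width: 0.0568
```

Run:
```python
from h import *
im,d=vision.get_image("scene"); cv2.imwrite("pics/s5.png",cv2.resize(im[90:190,170:290,::-1],None,fx=6,fy=6,interpolation=cv2.INTER_CUBIC))
o=env.observe(); print(o["position"],o["ft_force"])
```

```text
[ 0.44660495 -0.1995188   0.03969454] [-0.36614006 -0.06623555 -2.44582768]
```

View pics/s5.png

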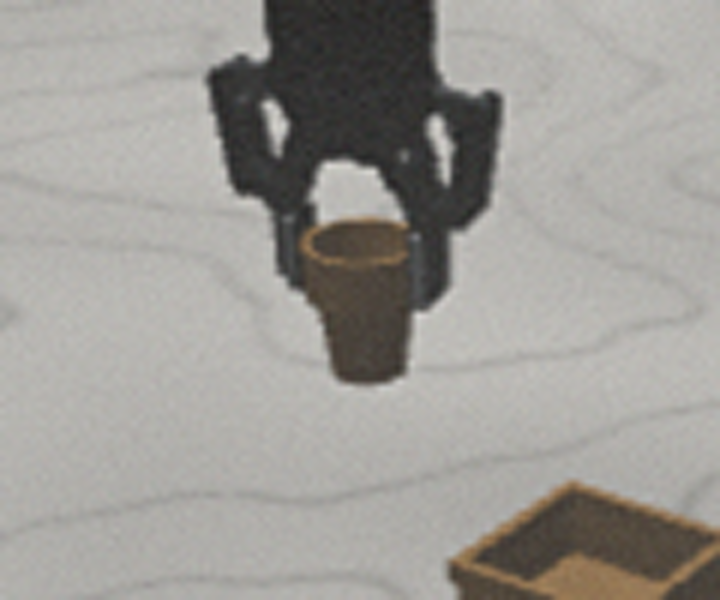

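>>> {"method": "jog_arm", "body": {"plan": [[[0, 0, -0.6, 0, 0, 0], [0, 0.3, -0.7, 0, 0, 0], [0.05, 0.6, -0.7, 0, 0, 0], [0.05, 0.8, 0, 0, 0, 0], [0.05, 0.8, 0, 0, 0, 0], [0.05, 0.8, 0, 0, 0, 0], [0.05, 0.8, 0, 0, 0, 0], [0.05, 0.8, 0, 0, 0, 0], [0.05, 0.8, 0, 0, 0, 0], [0.05, 0.8, 0, 0, 0, 0]]]}}

```text
time_s: 8.65
position: [0.4304, 0.0616, 0.1194]
tool_rot: [[-1.0, 0.0, -0.002], [0.0, 1.0, 0.0], [0.002, 0.0, -1.0]]
ft_force: [0.4, 0.7, 0.1]
grip_width: 0.0565
```

>>> {"method": "jog_arm", "body": {"plan": [[[0.05, 0.8, 0, 0, 0, 0], [0.05, 0.8, 0, 0, 0, 0], [0.05, 0.8, 0, 0, 0, 0], [0.05, 0.8, 0, 0, 0, 0], [0, 0.5, 0, 0, 0, 0], [0, 0.3, 0, 0, 0, 0], [0, 0, 0, 0, 0, 0], [0, 0, 0, 0, 0, 0], [0, 0, 0, 0, 0, 0]]]}}

```text
time_s: 9.55
position: [0.4231, 0.2194, 0.12]
tool_rot: [[-1.0, 0.001, -0.0], [0.001, 1.0, -0.0], [0.0, -0.0, -1.0]]
ft_force: [-0.3, -0.4, -0.3]
grip_width: 0.0565
```

Run:
```python
from h import *
im,d=vision.get_image("scene"); cv2.imwrite("pics/s6.png",cv2.resize(im[80:210,320:480,::-1],None,fx=4.5,fy=4.5,interpolation=cv2.INTER_CUBIC))
W=cloud("scene",d)
for nm,zs in(("heldrim",(.165,.21)),("Arim",(.05,.075))):
    m=(W[...,2]>zs[0])&(W[...,2]<zs[1])&(np.hypot(W[...,0]-.425,W[...,1]-.243)<.06)
    m&=(im[...,0].astype(int)-im[...,2]>12)
    Q=W[m]; print(nm,len(Q),cv2.minEnclosingCircle((Q[:,:2]*1000).astype(np.float32)),np.percentile(Q[:,2],[2,98]))
o=env.observe(); print(o["position"],o["ft_force"])
```

```text
heldrim 342 ((422.8424377441406, 220.16519165039062), 31.19130516052246) [0.16566819 0.18653332]
Arim 259 ((425.5434875488281, 242.11305236816406), 29.939504623413086) [0.05048511 0.06727264]
[0.42315638 0.21942156 0.1200495 ] [ 0.19421521 -0.59996028 -1.10042798]
```

View pics/s6.png

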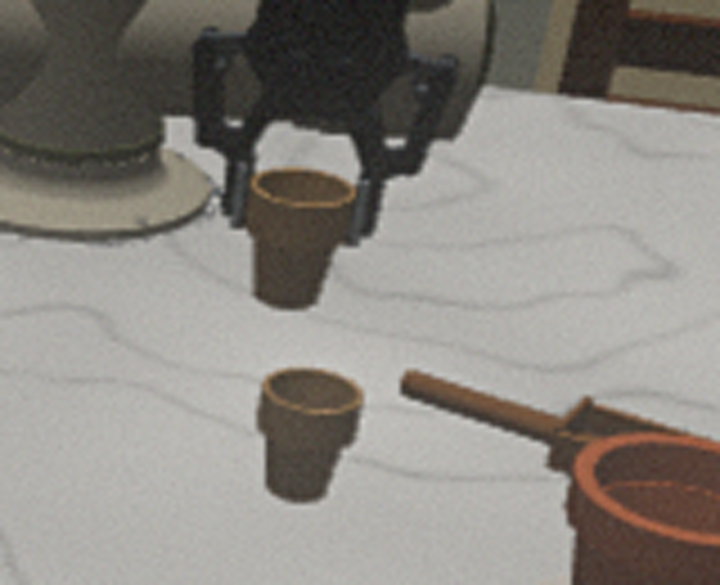

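>>> {"method": "jog_arm", "body": {"plan": [[[-0.06, 0.59, 0, 0, 0, 0], [0, 0, 0.3, 0, 0, 0], [0, 0, 0.4, 0, 0, 0], [0, 0, 0, 0, 0, 0], [0, 0, 0, 0, 0, 0]]]}}

```text
time_s: 10.1
position: [0.4256, 0.2434, 0.0924]
tool_rot: [[-1.0, 0.001, -0.0], [0.001, 1.0, -0.0], [0.0, -0.0, -1.0]]
ft_force: [-0.4, 0.3, -0.2]
grip_width: 0.057
```

Run:
```python
from h import *
im,d=vision.get_image("scene"); cv2.imwrite("pics/s7.png",cv2.resize(im[80:210,320:480,::-1],None,fx=4.5,fy=4.5,interpolation=cv2.INTER_CUBIC))
W=cloud("scene",d)
for nm,zs in(("heldrim",(.135,.18)),("Arim",(.05,.075))):
    m=(W[...,2]>zs[0])&(W[...,2]<zs[1])&(np.hypot(W[...,0]-.425,W[...,1]-.243)<.06)
    m&=(im[...,0].astype(int)-im[...,2]>12)
    Q=W[m]; print(nm,len(Q),cv2.minEnclosingCircle((Q[:,:2]*1000).astype(np.float32)),np.percentile(Q[:,2],[2,98]))
o=env.observe(); print(o["position"],o["ft_force"])
```

```text
heldrim 364 ((425.6130676269531, 243.20668029785156), 31.658628463745117) [0.13567394 0.15878509]
Arim 261 ((425.9822082519531, 244.46298217773438), 30.00723648071289) [0.05081949 0.06776905]
[0.42587608 0.2436158  0.09274949] [0.17834345 0.01412562 0.0610228 ]
```

View pics/s7.png

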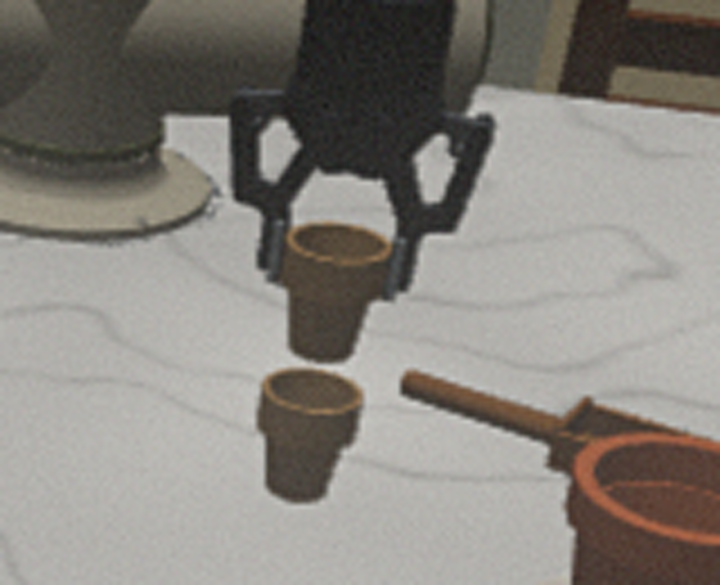

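Run:
```python
from h import *
for x,y,z in((.4255,.2435,.0),(.4255,.2435,.066),(.4257,.2435,.1587),(.4257,.2435,.0927)):
    u,v=proj("scene",(x,y,z)); print(z,(u-320)*4.5,(v-80)*4.5)
```

```text
0.0 294.03342035744583 488.502756926517
0.066 311.3804378201966 389.54810451245936
0.1587 337.7063805150889 239.24346062101412
0.0927 318.6771690057345 347.79837456410917
```

>>> {"method": "jog_arm", "body": {"plan": [[[0, 0, 0.4, 0, 0, 0], [0, 0, 0.4, 0, 0, 0], [0, 0, 0.3, 0, 0, 0], [0, 0, 0.25, 0, 0, 0], [0, 0, 0.22, 0, 0, 0], [0, 0, 0, 0, 0, 0], [0, 0, 0, 0, 0, 0]]]}}

```text
time_s: 10.85
position: [0.4257, 0.2439, 0.0296]
tool_rot: [[-1.0, 0.0, 0.0], [0.0, 1.0, 0.0], [-0.0, 0.0, -1.0]]
ft_force: [0.6, 0.2, -0.3]
grip_width: 0.0565
```

Run:
```python
from h import *
im,d=vision.get_image("scene"); cv2.imwrite("pics/s8.png",cv2.resize(im[80:210,320:480,::-1],None,fx=4.5,fy=4.5,interpolation=cv2.INTER_CUBIC))
o=env.observe(); print(o["position"],o["ft_force"])
```

```text
[0.4257566  0.24400084 0.02975673] [ 0.08185927  0.42389383 -1.04064434]
```

View pics/s8.png

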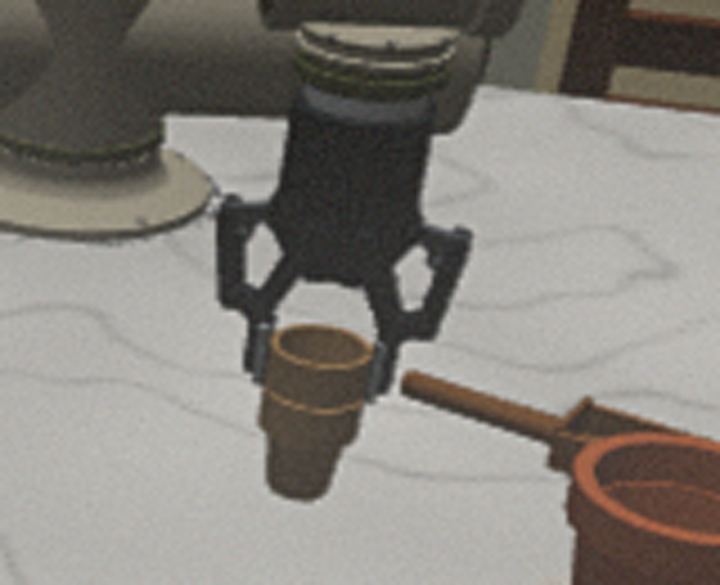

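>>> {"method": "jog_arm", "body": {"plan": [[[0, 0, 0.06, 0, 0, 0], [0, 0, 0, 0, 0, 0], [0, 0, 0, 0, 0, 0]]]}}

```text
time_s: 11.2
position: [0.4257, 0.2439, 0.0274]
tool_rot: [[-1.0, 0.0, 0.001], [0.0, 1.0, 0.0], [-0.001, 0.0, -1.0]]
ft_force: [-1.0, -1.3, 4.8]
grip_width: 0.0568
```

>>> {"method": "jog_arm", "body": {"plan": [[[0, 0, 0, 0, 0, 0], [0, 0, 0, 0, 0, 0], [0, 0, 0, 0, 0, 0], [0, 0, 0, 0, 0, 0], [0, 0, 0, 0, 0, 0]]], "grip": 1}}

```text
time_s: 11.7
position: [0.4254, 0.2439, 0.0269]
tool_rot: [[-1.0, 0.0, -0.0], [0.0, 1.0, 0.0], [0.0, 0.0, -1.0]]
ft_force: [0.3, 0.1, -0.4]
grip_width: 0.0855
```

>>> {"method": "jog_arm", "body": {"plan": [[[0, 0, -0.2, 0, 0, 0], [0, 0, -0.5, 0, 0, 0], [0, 0, -0.8, 0, 0, 0], [0, 0, -0.8, 0, 0, 0], [0, 0, 0, 0, 0, 0], [0, 0, 0, 0, 0, 0]]]}}

```text
time_s: 12.3
position: [0.4255, 0.2439, 0.1195]
tool_rot: [[-1.0, 0.0, 0.001], [0.0, 1.0, 0.0], [-0.001, 0.0, -1.0]]
ft_force: [0.1, 0.7, 0.3]
grip_width: 0.0853
```

Run:
```python
from h import *
im,d=vision.get_image("scene"); cv2.imwrite("pics/s9.png",cv2.resize(im[80:210,320:480,::-1],None,fx=4.5,fy=4.5,interpolation=cv2.INTER_CUBIC))
W=cloud("scene",d)
m=(W[...,2]>.03)&(W[...,2]<.11)&(np.hypot(W[...,0]-.425,W[...,1]-.243)<.06)&(im[...,0].astype(int)-im[...,2]>12)
Q=W[m]; print(len(Q),np.percentile(Q[:,2],[95,98,100]))
o=env.observe(); print(o["position"],o["ft_force"])
im,d=vision.get_image("top")
W=cloud("top",d);m=(W[...,2]>.03)&(W[...,2]<.08)&(abs(W[...,0]-.563)<.09)&(abs(W[...,1]+.037)<.09)
print(cv2.minAreaRect((W[m][:,:2]*1000).astype(np.float32)),m.sum())
```

```text
580 [0.09272174 0.09356182 0.09464821]
[0.42501821 0.24376892 0.11864168] [ 0.31044969 -0.58650304 -0.77696211]
((563.234130859375, -35.887779235839844), (89.8683853149414, 91.04952239990234), 77.18852996826172) 226
```

View pics/s9.png

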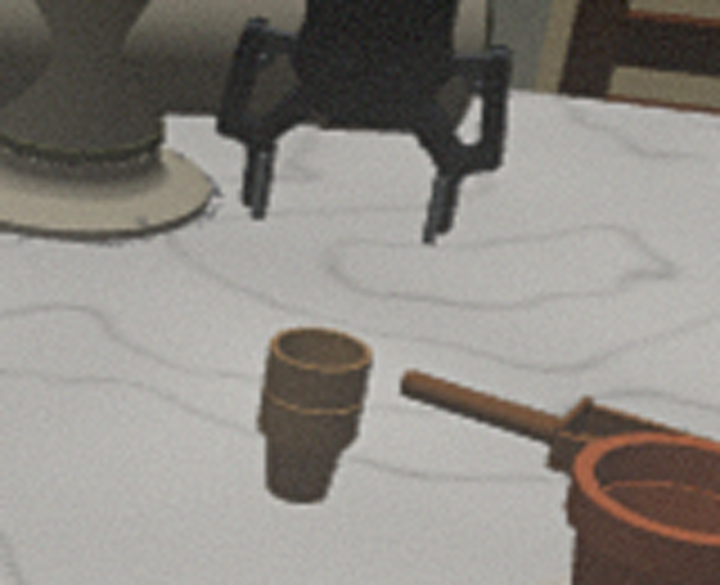

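>>> {"method": "jog_arm", "body": {"plan": [[[-0.56, -0.72, 0, 0, 0, 0], [-0.56, -0.72, 0, 0, 0, 0], [-0.56, -0.72, 0, 0, 0, 0], [-0.56, -0.72, 0, 0, 0, 0], [-0.56, -0.72, 0, 0, 0, 0], [-0.56, -0.72, 0, 0, 0, 0], [-0.56, -0.7, 0, 0, 0, 0], [0, 0, 0, 0, 0, 0]]], "grip": 0.18}}

```text
time_s: 13.2
position: [0.5838, 0.0398, 0.1172]
tool_rot: [[-1.0, 0.004, -0.001], [0.004, 1.0, -0.0], [0.001, -0.0, -1.0]]
ft_force: [-0.5, 0.7, -0.6]
grip_width: 0.0506
```

>>> {"method": "jog_arm", "body": {"plan": [[[0, 0, 0, 0, 0, 0.8], [0, 0, 0, 0, 0, 0.8], [0, 0, 0, 0, 0, 0.8], [0, 0, 0, 0, 0, 0.8], [0, 0, 0, 0, 0, 0.8], [0, 0, 0, 0, 0, 0.8], [0, 0, 0, 0, 0, 0.8], [0, 0, 0, 0, 0, 0.8], [0, 0, 0, 0, 0, 0.8], [0, 0, 0, 0, 0, 0.8]]]}}

```text
time_s: 14.2
position: [0.5812, 0.0438, 0.1178]
tool_rot: [[-0.358, 0.934, -0.003], [0.934, 0.358, 0.0], [0.001, -0.002, -1.0]]
ft_force: [-0.2, 0.2, 0.6]
grip_width: 0.0505
```

>>> {"method": "jog_arm", "body": {"plan": [[[0, 0, 0, 0, 0, 0.8], [0, 0, 0, 0, 0, 0.8], [0, 0, 0, 0, 0, 0.8], [0, 0, 0, 0, 0, 0.8], [0, 0, 0, 0, 0, 0.8], [0, 0, 0, 0, 0, 0], [0, 0, 0, 0, 0, 0]]]}}

```text
time_s: 14.9
position: [0.5816, 0.0435, 0.1183]
tool_rot: [[0.224, 0.975, -0.001], [0.975, -0.224, 0.0], [-0.0, -0.001, -1.0]]
ft_force: [0.1, 0.2, -0.3]
grip_width: 0.0503
```

>>> {"method": "jog_arm", "body": {"plan": [[[0, 0, 0.6, 0, 0, 0], [0, 0, 0.8, 0, 0, 0], [0, 0, 0.8, 0, 0, 0], [0, 0, 0.7, 0, 0, 0], [0, 0, 0.6, 0, 0, 0], [0, 0, 0, 0, 0, 0], [0, 0, 0, 0, 0, 0]]]}}

```text
time_s: 15.6
position: [0.5823, 0.0431, -0.0207]
tool_rot: [[0.226, 0.974, -0.0], [0.974, -0.226, 0.0], [0.0, -0.0, -1.0]]
ft_force: [-0.6, -0.1, 0.9]
grip_width: 0.0504
```

Run:
```python
from h import *
im,d=vision.get_image("scene"); cv2.imwrite("pics/s10.png",cv2.resize(im[80:230,200:380,::-1],None,fx=4,fy=4,interpolation=cv2.INTER_CUBIC))
o=env.observe(); print(o["position"],o["ft_force"])
```

```text
[ 0.58279769  0.04305452 -0.01997032] [ 0.2407172  -0.33988691 -0.46378963]
```

View pics/s10.png

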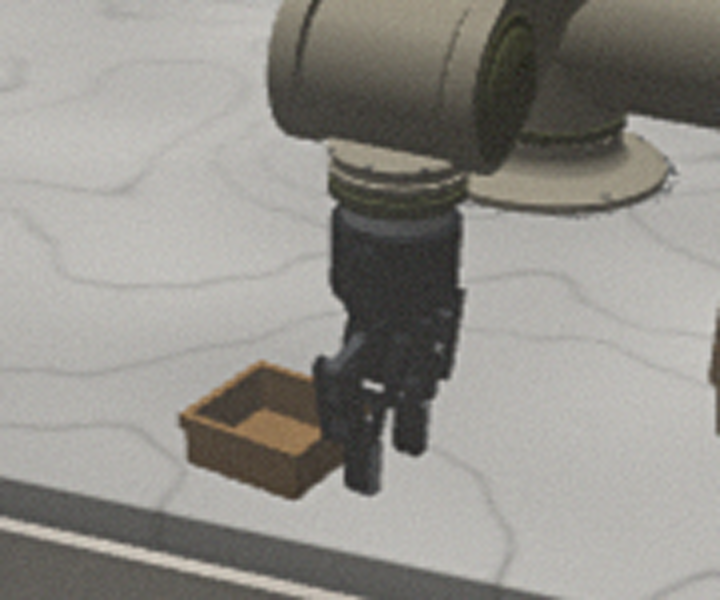

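>>> {"method": "jog_arm", "body": {"plan": [[[0, 0, 0.2, 0, 0, 0], [-0.2, 0, 0, 0, 0, 0], [-0.2, 0, 0, 0, 0, 0], [-0.2, 0, 0, 0, 0, 0], [-0.2, 0, 0, 0, 0, 0], [-0.2, 0, 0, 0, 0, 0], [-0.2, 0, 0, 0, 0, 0], [-0.2, 0, 0, 0, 0, 0], [-0.2, 0, 0, 0, 0, 0], [-0.2, 0, 0, 0, 0, 0]]]}}

```text
time_s: 16.65
position: [0.5657, -0.0277, -0.0291]
tool_rot: [[0.228, 0.974, 0.0], [0.974, -0.228, -0.0], [0.0, 0.0, -1.0]]
ft_force: [-0.1, 1.3, -0.1]
grip_width: 0.0509
```

Run:
```python
from h import *
im,d=vision.get_image("scene"); cv2.imwrite("pics/s11.png",cv2.resize(im[80:230,200:380,::-1],None,fx=4,fy=4,interpolation=cv2.INTER_CUBIC))
o=env.observe(); print(o["position"],o["ft_force"])
```

```text
[ 0.56549702 -0.02872487 -0.02909113] [ 1.03953626 -1.59681966  0.70204788]
```

View pics/s11.png

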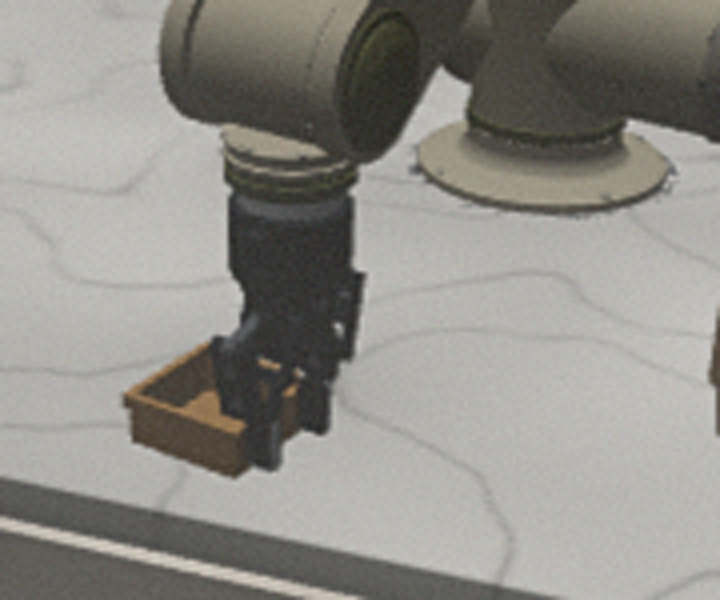

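>>> {"method": "jog_arm", "body": {"plan": [[[0.3, 0, 0, 0, 0, 0], [0.6, 0, 0, 0, 0, 0], [0, 0, -0.6, 0, 0, 0], [0, 0, -0.8, 0, 0, 0], [0, 0, -0.8, 0, 0, 0], [0, 0, -0.3, 0, 0, -0.8], [0, 0, 0, 0, 0, -0.8], [0, 0, 0, 0, 0, -0.8], [0, 0, 0, 0, 0, -0.8], [0, 0, 0, 0, 0, -0.8]]]}}

```text
time_s: 17.7
position: [0.574, 0.0092, 0.0709]
tool_rot: [[-0.368, 0.93, -0.0], [0.93, 0.368, 0.0], [0.0, -0.0, -1.0]]
ft_force: [-0.3, -1.0, 0.6]
grip_width: 0.0504
```

>>> {"method": "jog_arm", "body": {"plan": [[[0, 0, 0, 0, 0, -0.8], [0, 0, 0, 0, 0, -0.8], [0, 0, 0, 0, 0, -0.8], [0, 0, 0, 0, 0, -0.8], [0, 0, 0, 0, 0, -0.8], [0, 0, 0, 0, 0, -0.8], [0, 0, 0, 0, 0, -0.8], [0, 0, 0, 0, 0, -0.8], [0, 0, 0, 0, 0, 0], [0, 0, 0, 0, 0, 0]]]}}

```text
time_s: 18.7
position: [0.574, 0.0087, 0.0709]
tool_rot: [[-0.971, 0.24, -0.0], [0.24, 0.971, 0.0], [0.0, 0.0, -1.0]]
ft_force: [0.5, -0.3, -0.4]
grip_width: 0.0503
```

Run:
```python
from h import *
for n in("scene","top"):
    im,d=vision.get_image(n); W=cloud(n,d)
    cv2.imwrite(f"pics/{n}12.png",im[:,:,::-1])
    m=(W[...,2]>.027)&(W[...,2]<.045)&(abs(W[...,0]-.553)<.08)&(abs(W[...,1]+.083)<.08)&(im[...,0].astype(int)-im[...,2]>12)
    print(n,m.sum(),cv2.minAreaRect((W[m][:,:2]*1000).astype(np.float32)))
o=env.observe(); print(o["position"],o["tool_rot"][:2].round(3))
```

```text
scene 381 ((552.484619140625, -82.42237854003906), (91.96956634521484, 94.0384292602539), 76.98323059082031)
top 169 ((551.2898559570312, -86.62088775634766), (78.75717163085938, 91.0962142944336), 76.55392456054688)
[0.57396477 0.00839123 0.07087924] [[-0.971  0.24  -0.   ]
 [ 0.24   0.971  0.   ]]
```

View pics/scene12.png

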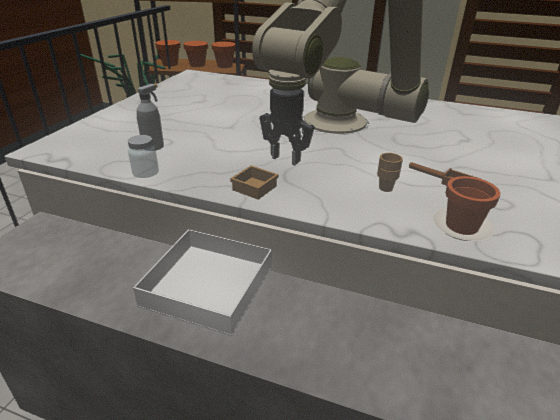

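>>> {"method": "jog_arm", "body": {"plan": [[[0.66, -0.78, 0, 0, 0, 0], [0.66, -0.78, 0, 0, 0, 0], [0.67, -0.8, 0, 0, 0, 0], [0, 0, 0, 0, 0, 0], [0, 0, 0.6, 0, 0, 0], [0, 0, 0.8, 0, 0, 0], [0, 0, 0.7, 0, 0, 0], [0, 0, 0.4, 0, 0, 0], [0, 0, 0, 0, 0, 0], [0, 0, 0, 0, 0, 0]]]}}

```text
time_s: 19.8
position: [0.4748, -0.0646, -0.0287]
tool_rot: [[-0.971, 0.238, 0.0], [0.238, 0.971, -0.0], [-0.0, -0.0, -1.0]]
ft_force: [1.7, 0.5, 0.9]
grip_width: 0.0505
```

Run:
```python
from h import *
im,d=vision.get_image("scene"); cv2.imwrite("pics/s13.png",cv2.resize(im[80:230,170:350,::-1],None,fx=4,fy=4,interpolation=cv2.INTER_CUBIC))
o=env.observe(); print(o["position"],o["ft_force"],o["q"].round(1))
```

```text
[ 0.47503066 -0.06477898 -0.02829794] [0.33913905 0.12658271 1.22313904] [-22.   32.4 102.4   0.   45.1 -98.2]
```

View pics/s13.png

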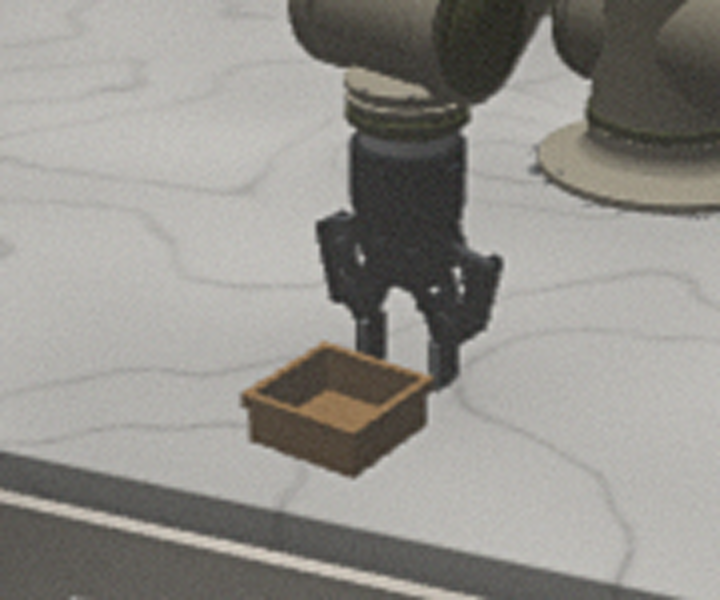

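>>> {"method": "jog_arm", "body": {"plan": [[[-0.3, 0, 0, 0, 0, 0], [-0.3, 0, 0, 0, 0, 0], [-0.2, 0, 0, 0, 0, 0], [-0.3, 0, 0, 0, 0, 0], [-0.4, 0, 0, 0, 0, 0], [-0.5, 0, 0, 0, 0, 0], [-0.6, 0, 0, 0, 0, 0], [-0.7, 0, 0, 0, 0, 0], [-0.7, 0, 0, 0, 0, 0], [-0.4, 0, 0, 0, 0, 0]]]}}

```text
time_s: 20.85
position: [0.6473, -0.1072, -0.0281]
tool_rot: [[-0.971, 0.238, 0.002], [0.238, 0.971, -0.001], [-0.002, -0.0, -1.0]]
ft_force: [-0.3, 0.4, -0.8]
grip_width: 0.0507
```

Run:
```python
from h import *
im,d=vision.get_image("scene"); cv2.imwrite("pics/s14.png",im[:,:,::-1])
o=env.observe(); print(o["position"],o["ft_force"])
```

```text
[ 0.64864228 -0.10771174 -0.02815235] [-0.65714251 -0.63481463  0.82516489]
```

View pics/s14.png

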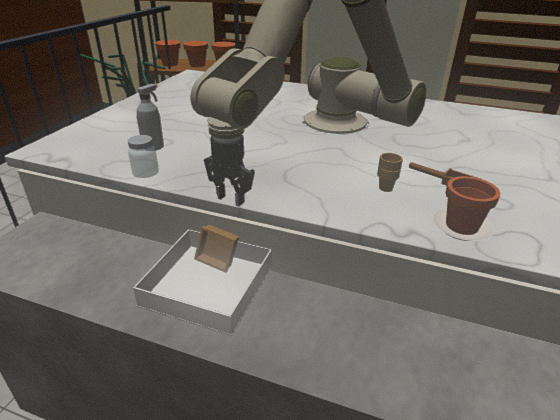

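Falling into the tray. I'll back off, lift clear and let things settle.

>>> {"method": "jog_arm", "body": {"plan": [[[0.3, 0, -0.1, 0, 0, 0], [0.5, 0, -0.5, 0, 0, 0], [0.5, 0, -0.8, 0, 0, 0], [0.5, 0, -0.8, 0, 0, 0], [0.5, 0, -0.8, 0, 0, 0], [0, 0, -0.6, 0, 0, 0], [0, 0, 0, 0, 0, 0], [0, 0, 0, 0, 0, 0], [0, 0, 0, 0, 0, 0], [0, 0, 0, 0, 0, 0]]]}}

```text
time_s: 21.9
position: [0.5553, -0.0846, 0.1139]
tool_rot: [[-0.971, 0.238, -0.002], [0.238, 0.971, 0.001], [0.002, 0.0, -1.0]]
ft_force: [-0.7, 0.3, -0.4]
grip_width: 0.0503
```

Run:
```python
from h import *
im,d=vision.get_image("scene"); cv2.imwrite("pics/s15.png",im[:,:,::-1]); W=cloud("scene",d)
m=(W[...,2]>.03)&(W[...,2]<.12)&(np.hypot(W[...,0]-.425,W[...,1]-.243)<.06)
print(np.percentile(W[m][:,2],[95,99]))
im,d=vision.get_image("top"); cv2.imwrite("pics/t15.png",im[:,:,::-1]); W=cloud("top",d)
m=(W[...,2]<-.05)&(im[...,0].astype(int)-im[...,2]>12)&(W[...,0]>.6)&(W[...,0]<.95)&(abs(W[...,1]+.11)<.13)
print(m.sum(),np.percentile(W[m],[2,50,98],axis=0).round(3))
for q in("mister","jar","clay_pot","scoop"):
    for r in spotter.trace("top",q)[:1]: print(q,r["rect"])
o=env.observe(); print(o["position"],o["ft_force"],o["time_s"])
```

```text
[0.09271443 0.0938353 ]Traceback (most recent call last):
  File "<stdin>", line 7, in <module>
    return _quantile_unchecked(
        a, q, axis, out, overwrite_input, method, keepdims, weights)
    return _ureduce(a,
                    func=_quantile_ureduce_func,
    ...<5 lines>...
                    overwrite_input=overwrite_input,
                    method=method)
    r = func(a, **kwargs)
    result = _quantile(arr,
                       quantiles=q,
    ...<2 lines>...
                       out=out,
                       weights=wgt)
    slices_having_nans = np.isnan(arr[-1, ...])
                                  ~~~^^^^^^^^^
IndexError: index -1 is out of bounds for axis 0 with size 0
```

View pics/s15.png

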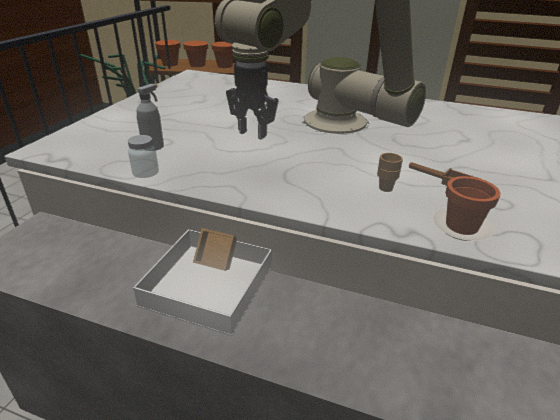

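View pics/t15.png

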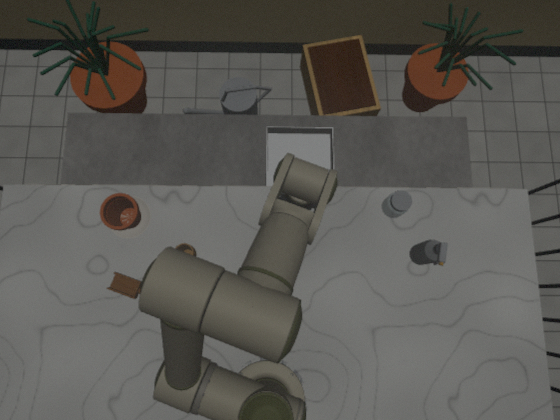

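>>> {"method": "jog_arm", "body": {"plan": [[[0.8, 0, -0.5, 0, 0, 0], [0.8, 0, -0.5, 0, 0, 0], [0.8, 0, 0, 0, 0, 0], [0.8, 0, 0, 0, 0, 0], [0.5, 0, 0, 0, 0, 0], [0, 0, 0, 0, 0, 0], [0, 0, 0, 0, 0, 0], [0, 0, 0, 0, 0, 0], [0, 0, 0, 0, 0, 0], [0, 0, 0, 0, 0, 0]]]}}

```text
time_s: 23.0
position: [0.4125, -0.0497, 0.1547]
tool_rot: [[-0.971, 0.238, -0.0], [0.238, 0.971, 0.0], [0.0, 0.0, -1.0]]
ft_force: [0.3, 0.3, 0.1]
grip_width: 0.0503
```

Run:
```python
from h import *
for n in("scene","top"):
    im,d=vision.get_image(n); W=cloud(n,d)
    cv2.imwrite(f"pics/{n}16.png",cv2.resize(im[200:330,120:300,::-1] if n=="scene" else im[110:310,90:370,::-1],None,fx=2.8,fy=2.8,interpolation=cv2.INTER_CUBIC))
    m=(W[...,2]<-.03)&(im[...,0].astype(int)-im[...,2]>12)&(W[...,0]>.6)&(W[...,0]<.95)&(abs(W[...,1]+.11)<.13)
    print(n,m.sum(),np.percentile(W[m],[0,2,50,98,100],axis=0).round(3).tolist() if m.any() else 0)
    for q in("mister","jar","clay_pot","scoop"):
        for r in spotter.trace(n,q)[:1]: print(q,r["rect"])
o=env.observe(); print(o["position"],o["ft_force"],o["time_s"])
```

```text
scene 1533 [[0.645, -0.24, -0.157], [0.649, -0.21, -0.15], [0.684, -0.135, -0.108], [0.739, -0.002, -0.033], [0.742, 0.019, -0.032]]
mister [140.7, 83.4, 163.7, 150.8]
jar [125.1, 133.5, 159.6, 178.3]
clay_pot [430.4, 177.3, 501.7, 241.8]
scoop [412.9, 163.7, 464.6, 184.4]
top 363 [[0.66, -0.186, -0.163], [0.661, -0.173, -0.153], [0.716, -0.133, -0.132], [0.738, -0.087, -0.036], [0.742, -0.085, -0.031]]
mister [409.6, 239.4, 449.9, 264.9]
jar [384.8, 189.0, 412.5, 218.5]
clay_pot [98.9, 194.0, 151.3, 237.6]
scoop [109.5, 274.5, 172.3, 303.7]
[ 0.41204173 -0.04952222  0.15494565] [-0.02232301  0.49316426 -0.4237753 ] 23.5
```

View pics/scene16.png

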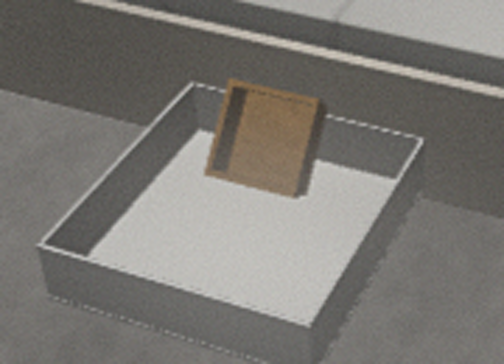

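View pics/top16.png

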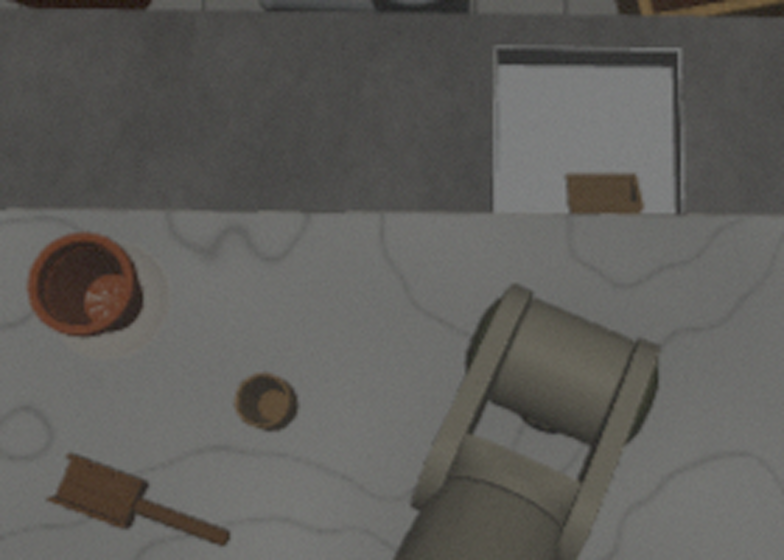

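Run:
```python
from h import *
a=cv2.imread("pics/s15.png")[220:290,180:250].astype(int)
im,d=vision.get_image("scene"); b=im[220:290,180:250,::-1].astype(int)
print(abs(a-b).mean(), abs(a-b).max(), env.observe()["time_s"])
W=cloud("scene",d)
m=(im[...,0].astype(int)-im[...,2]>25)&(W[...,2]<-.01)&(W[...,0]>.64)&(W[...,0]<.8)&(abs(W[...,1]+.133)<.06)
print(W[m].mean(0).round(3),np.percentile(W[m],[2,98],axis=0).round(3))
close_job()
```

```text
4.162312925170068 18 23.55
[ 0.693 -0.135 -0.116] [[ 0.661 -0.174 -0.151]
 [ 0.74  -0.087 -0.068]]
the job is handed in; nothing more can be done
```

The job is done and handed in at about 23.5 s of the 70 s allowed.

- **Round pots:** I set the pot from the y = -0.20 side into the one at about (0.425, 0.244). They stand upright as a nested pair. The top rim measured 0.093 m, against about 0.092 m expected when fully seated.
- **Square pot:** I slid it sideways with both fingers to line it up with the tray, then pushed it off the far edge. It lies wholly inside the tray, but it rests on edge, leaning against the near wall, instead of flat. Pictures about 1.5 s apart showed no movement.
- **Bystanders:** the mister, jar, scoop and terracotta pot show in the same places as at the start, to within a few pixels. No wrist force above about 5 N showed in the readings I took.

**Disagreement:** the fingertips sat about 40 mm higher in the images than the reported tool position said. Because of this the first grasp closed in the air above the pot, touching nothing. I used the camera heights from then on, and the later grasp and pushes agreed with them.

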